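Make the contact grill ready to preheat

TASK

Get the contact grill ready to preheat, using only the tips or the outside of the fingers and never gripping or lifting anything: first push the drip tray in under the front until it stops, next push the raised lid down until it is shut, and last roll the knurled thermostat wheel by fingertip friction, its top going to the grill's right, until the red mark clicks into place at the top of the wheel. Press moderately, and leave the other things on the worktop where they are.

Things in the scene. Friction and masses are not known exactly. Their poses are not given: they have to be found in the camera images.
- grill: Fixed black and steel contact grill, 236 mm deep (x), 230 wide (y). Origin on the worktop under its centre; x points from its front to its back, y to its left seen from the front, z up. Front face at x = -118 mm; from there to x = -66 a control ledge, top at z = 50 mm. The shut lid reaches z = 99 mm. The drip tray's tunnel opens mid-front, below z = 26 mm.
- drip_tray: Loose aluminium drip tray with a black front plate, 132 mm long, 102 wide, 20 high, 0.22 kg, on the worktop in its tunnel; it slides along the grill's x. Axes as the grill's; origin underneath, 72 mm behind its front. Starts 20 to 40 mm short of home. Home, it meets a stiff spring stop: its front then stands 11 mm out of the grill's front (origin at x = -57 mm of the grill's frame).
- tray_front (a point): Middle of the drip tray's front face, 10 mm above the worktop (the front plate reaches from 1 to 20 mm above it).
- lid (a joint): Lid angle, rad: 0 = shut (stop), grows as it opens; starts at 0.4 to 0.65. Stiff hinge: it stays where it is left, a few newtons at its front move it. Hinge axis parallel to the grill's y through x = +98, z = 78 mm of the grill's frame. The hinge floats: pressed when shut, it gives some mm. Steel shell 216 mm wide, 3 to 163 mm from the axis.
- lid_grip (a point): Point on the upper face of the black grip lip at the middle of the lid's front edge: 185 mm from the hinge axis along the lid, 21 mm above the axis when shut. The lip is 80 mm wide (y) and ends 206 mm from the axis; its upper face is level with the shell's. This point's axes turn with the lid: z is the upper face's normal, and the lid closes towards -z.
- thermostat (a joint): Angle of the knurled thermostat wheel, rad, 0 to 2.513 (stops). Detents (clicks) every 0.4189 rad: 0, 0.419, 0.838, 1.257, 1.676, 2.094, 2.513. Grows as the wheel's top moves to the grill's right (-y). The broad red mark is on top at 1.676, white marks at the others. Starts one or two clicks lower (or on the hump between). About 1.5 N along the rim takes it over a click.
- wheel_top (a point): Highest point of the unpressed thermostat wheel, at x = -93, y = -78, z = 61 mm of the grill's frame. The grippy black wheel, 28 mm radius, 16 mm wide, turns about an axis parallel to the grill's x, 28 mm below this point; its top 11 mm stand out of a slot in the ledge, with a black index mark at the front. Pressed, it sinks 1 mm per 3 N (4 mm at most). Moving its top 11.7 mm turns it one click.
- salt_shaker: Bystander: a glass salt shaker, 44 mm wide, 90 mm high, left of the grill. Origin at its underside.
- pepper_mill: Bystander: a dark wooden pepper mill, 58 mm wide, 170 mm high, left of the grill. Origin at its underside.
- spice_jar_02: Bystander: a spice jar with a green cap, 47 mm wide, 100 mm high, left of the grill. Origin at its underside.
- spice_jar_15: Bystander: a black spice jar, 39 mm wide, 90 mm high, left of the grill. Origin at its underside.
- bean_tin: Bystander: a low food tin with a paper label, 75 mm wide, 58 mm high, left of the grill. Origin at its underside.

How it is judged (in metres and radians):
On the way, in this order (a step that is already met when the one before it is completed fails the run):
1. the drip tray is pushed home, within 5 mm of its stop (x of drip_tray in the frame of grill above -0.062 m), for 0.2 s.
2. the lid is shut (value of joint lid below 0.04 rad), for 0.2 s.
3. the thermostat wheel has clicked into the red setting (value of joint thermostat between 1.576 and 1.776 rad), for 0.2 s.
At the end, for the whole second after the job is handed in: The drip tray lies in its tunnel within 5 mm of its stop, the lid is shut (within 0.04 rad) and the thermostat wheel rests in the red detent (1.676 within 0.1 rad) (all of step 3 and x of drip_tray in the frame of grill above -0.062 m and height (world z) of drip_tray below 0.006 m and value of joint lid below 0.04 rad and velocity of joint thermostat between -0.05 and 0.05 rad/s); the robot touches nothing.
It fails at once if the drip tray is lifted, tipped or carried (height (world z) of drip_tray above 0.008 m or angle between drip_tray's own z axis and vertical above 0.15 rad).
It fails at once if the lid is lifted farther open (value of joint lid above 0.8 rad).
It fails at once if the grill's lid or wheel, or the tray, is gripped or pressed harder than 38 N (contact force between the fingers and grill above 38 N or contact force between the fingers and drip_tray above 38 N).
It fails at once if a bystander is displaced by more than 30 mm (distance of any of salt_shaker, spice_jar_02, bean_tin, pepper_mill, spice_jar_15 from where it was at the start of the episode above 0.03 m).
It also fails if it takes over 64 s, if anything falls off the work surface, if the arm or the gripper's body presses on something with over 40 N, if the wrist force passes 120 N, or if a joint passes its speed limit or range.

ROBOT

A 6-joint arm with a two-finger parallel gripper is mounted at the origin on a cart in front of the work surface, level with it; the furniture and walls round the work are solid. World frame = base frame: x ahead of the robot, y to its left, z up, the work surface at z = 0. Lengths are in mm, angles in rad, forces in N, time in s.
With the tool pointing down it reaches from about 350 to 975 mm from the base axis. Payload 7.1 kg.
Tool frame: the origin (TCP) lies on the centre line of the jaws, within the pads' length; the fingertips stand 8 mm ahead of it and the grasp point (between the pads) lies 11 mm behind it; z points along the fingers, x is the direction in which the jaws open and shut, and the axes are right-handed (so a half turn about z gives the same grasp; the last joint's range is limited). The gripper opens to 88 mm and grips with 3 to 60 N. Pads are 20 mm wide; open, the fingers measure 115 mm over their backs; the gripper's body (75 mm by 178 mm) begins 61 mm behind the grasp point.
Start: joints at [-1.231, 0.423, 1.63, -0, 1.089, -0.019], TCP at [219.486, -585.176, 230.675] pointing down, gripper open.
Joint ranges: [-3, 3], [-0.9, 2.11], [0.09, 2.58], [-1.31, 4.45], [0.11, 2.69], [-2.54, 2.54]. Speed limits (rad/s): [2.39, 2.39, 3.01, 3.14, 3.14, 3.14].

INTERFACE

Orientations are given as a rotation vector (axis times angle).
In Python, from workcell import ctrl gives the robot as it stands.
- The arm moves only by the shell command python3 -m handwheel 'ROWS'. ROWS is JSON, a list of rows, each a list of 3 entries, a list of its own where there are three numbers: the turn, a rotation vector about the tool's x, y, z in rad, then the shift along the tool's x, y, z in mm, then the opening, from 0 (shut) to 1 (fully open). In form: [[[ax, ay, az], [tx, ty, tz], jaw], ...]. A call has exactly 10 rows; each row shifts and turns the pose as measured when the row begins, along the tool's axes as they then stand; what a row does not reach is not made up. A row lasts 1/12 s, in which the tool goes at most 41.7 mm and 7.16 degrees, less where a joint would pass 70% of its speed; a pose out of reach is approached as far as the arm can. A call with a gripper value outside its range is refused whole. The fingers move at their own pace and stop on an object; the grip force is fixed at half the most. Time passes only in rows, so rows that do not move let the fingers close, or fill a call up. It gives the time, the measured TCP pose, the force and the opening at its end, in the units of the state.
- ctrl.get_obs(): the state, without advancing time (a new reading comes with each control period).
- ctrl.get_image(name): name is "side" or "top" or "wrist"; returns a dict with "pixels" (480x640x3 uint8, red, green, blue), "camera_matrix" (3x3 intrinsics, pixels), "dist" ([k1, k2, p1, p2, k3] as OpenCV has them; the pictures are not rectified), "rvec" (rotation vector, rad) and "tvec" (3), from world to camera coordinates, as OpenCV has them. Camera axes: x right, y down, z forward; pixel columns grow to the right and rows downward; lengths in mm; the calibration is good to about 2 mm. A picture is of the moment at which its call begins. There is no depth.
- ctrl.close_job(): hands the job in, once; it reports no verdict.
Trained networks look in a picture, given as the dict that the camera call returned (one of the last four; its "shot" number tells which), for a name from the list of things; names that differ only in an ending like _2 or _b are one class to them, and where a whole thing is asked for, a point or a joint stands for the part that bears it (a point fixed in the world has none). Each returns a list of dicts, best first, with "score" (0 to 1); they miss things now and then, are a little off and sometimes report something else, mostly with a low value. They report only what shows in the picture. A call takes as long as a camera call.
- ctrl.look_for(picture, query): "position" ([x, y, z] in mm, in the coordinates of the camera as it stood for that picture, good to about 4 mm: the middle of the surface that is visible of it).
- ctrl.spot_point(picture, query): "position" ([x, y, z] in mm, in the coordinates of the camera as it stood for that picture, good to about 4 mm: a listed point, or the origin of a listed thing).
The state is a dict: "t": time; "qpos": joint angles; "qvel": joint speeds; "joint_torque": joint torques, N m; "ee_pos": TCP position; "orientation": TCP orientation; "ft_force": force on the tool from outside, world axes, zero at the start; "moment": the same for the moment, N m; "width": finger opening in mm.
Only numpy, scipy, OpenCV 4.12 (cv2) and the standard library are available. Lean on these libraries where they do the work, as an engineer would, in place of code of your own. Each camera call takes 0.05 s, during which the arm holds its last target.

## Working session

There is one attempt and no reset: what is moved stays moved. The work goes in short steps, Python scripts to look and compute and a shell command to move; the robot and the scene stay as the last step left them, time stands still between calls to the robot, and variables do not carry over. Pictures are saved under pics/ and viewed, and the job is handed in when it is done.

```bash
ls; mkdir -p pics; cat > h.py <<'E'
import numpy as np, cv2
from workcell import ctrl
def w(pic,p):
    R=cv2.Rodrigues(np.array(pic['rvec'],float))[0]
    return R.T@(np.array(p,float)-np.array(pic['tvec'],float).ravel())
def save(pic,n): cv2.imwrite('pics/'+n+'.png',pic['pixels'][:,:,::-1])
def proj(pic,P):
    return cv2.projectPoints(np.array(P,float).reshape(-1,1,3),np.array(pic['rvec'],float),np.array(pic['tvec'],float),np.array(pic['camera_matrix']),np.array(pic['dist']))[0].reshape(-1,2)
E
python3 - <<'E'
from h import *
np.set_printoptions(precision=1,suppress=True)
o=ctrl.get_obs();print(o)
for n in ['side','top']:
    p=ctrl.get_image(n);save(p,n+'0')
    for q in ['grill','drip_tray','tray_front','lid_grip','wheel_top','salt_shaker','pepper_mill','bean_tin','spice_jar_02','spice_jar_15']:
        for r in ctrl.spot_point(p,q)[:2]: print(n,q,round(r['score'],2),w(p,r['position']))
E
```

```text
pics
{'t': 0.0, 'qpos': array([-1.2,  0.4,  1.6, -0. ,  1.1, -0. ]), 'qvel': array([ 0.,  0., -0.,  0.,  0.,  0.]), 'joint_torque': array([ -0. , -54.5, -27.4,   0.1,   0. ,  -0. ]), 'ee_pos': array([ 219.3, -584.7,  229.9]), 'orientation': array([-2.6,  1.8,  0. ]), 'ft_force': array([-0.1,  0.4, -0.4]), 'moment': array([ 0. ,  0. , -0.1]), 'width': 87.63176923071015}
side grill 0.7 [561.7 240.1   1.2]
side drip_tray 0.72 [562.2 237.3   0.6]
side tray_front 0.86 [400.5 250.7  11.1]
side wheel_top 0.93 [463.2 169.4  60.3]
side salt_shaker 0.82 [472.7 452.7   4.2]
side bean_tin 0.93 [515.8 564.3  -3.2]
side spice_jar_02 0.61 [521.1 469.4   3.1]
side spice_jar_15 0.61 [521.1 469.4   3.1]
top grill 0.83 [566.6 238.5   2.7]
top grill 0.44 [465.4 162.6  58.9]
top tray_front 0.58 [401.8 247.7  10.3]
top lid_grip 0.92 [502.7 241.3 180.6]
top wheel_top 0.57 [467.5 162.7  57.8]
top salt_shaker 0.83 [478.  456.4   2.8]
top salt_shaker 0.67 [503.9 239.6 181. ]
top pepper_mill 0.98 [582.5 514.1  -0.1]
top pepper_mill 0.67 [474.8 456.4   2.1]
top bean_tin 0.71 [515.8 562.6  -0.6]
top spice_jar_02 0.82 [645.8 482.3   2.3]
top spice_jar_02 0.7 [520.9 468.1  -1.7]
top spice_jar_15 0.82 [645.8 482.3   2.3]
top spice_jar_15 0.7 [520.9 468.1  -1.7]
```

View pics/side0.png

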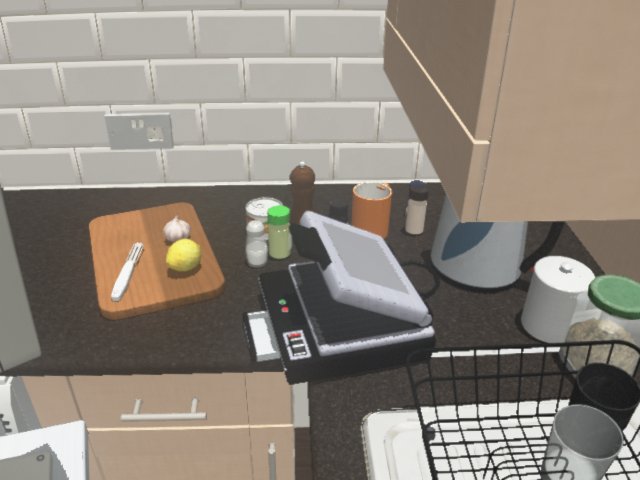

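View pics/top0.png

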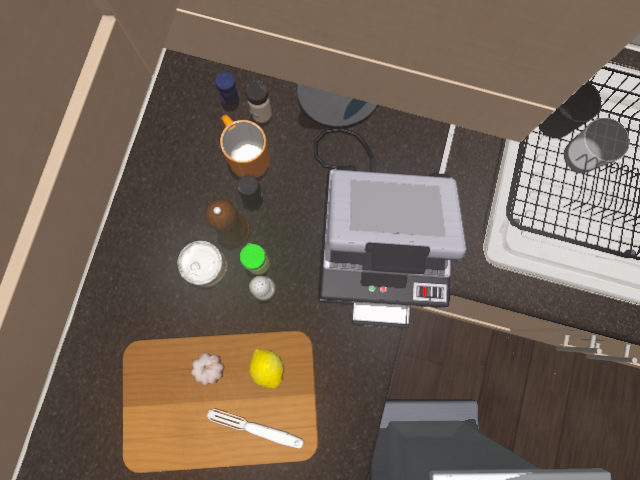

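The side view shows the grill with its raised lid, the tray out at (262,335) and the wheel at (297,343). In the top view the grill front edge runs from (320,302) to (449,306), the tray is at (381,314), the wheel at (430,292), and the bystanders stand to the left. Next I'll fit the grill pose by overlay.

```bash
cat >> h.py <<'E'
def grillT(gx,gy,yaw):
    c,s=np.cos(yaw),np.sin(yaw); R=np.array([[c,-s,0],[s,c,0],[0,0,1]])
    return R,np.array([gx,gy,0.])
def zoom(img,cx,cy,r,sz=700):
    a=img[max(0,cy-r):cy+r,max(0,cx-r):cx+r]; return cv2.resize(a,(sz,int(sz*a.shape[0]/a.shape[1])),interpolation=cv2.INTER_CUBIC)
E
python3 - <<'E'
from h import *
for n,c,r in [('top',(390,270),75),('side',(310,310),90)]:
    p=ctrl.get_image(n)
    img=p['pixels'][:,:,::-1].copy()
    z=zoom(img,*c,r,600)
    f=600/(2*r)
    for yaw,col in [(-3.5,(0,255,255)),(-5,(255,0,255))]:
        R,t=grillT(564.5,239,np.radians(yaw))
        L=np.array([[-118,115,50],[-118,-115,50],[-93,-78,61],[-66,115,50],[-66,-115,50],[118,-115,50]])
        for q in proj(p,L@R.T+t):
            cv2.circle(z,(int((q[0]-c[0]+r)*f),int((q[1]-c[1]+r)*f)),3,col,-1)
    cv2.imwrite(f'pics/{n}_ov.png',z)
E
```

```text
(no output)
```

View pics/top_ov.png

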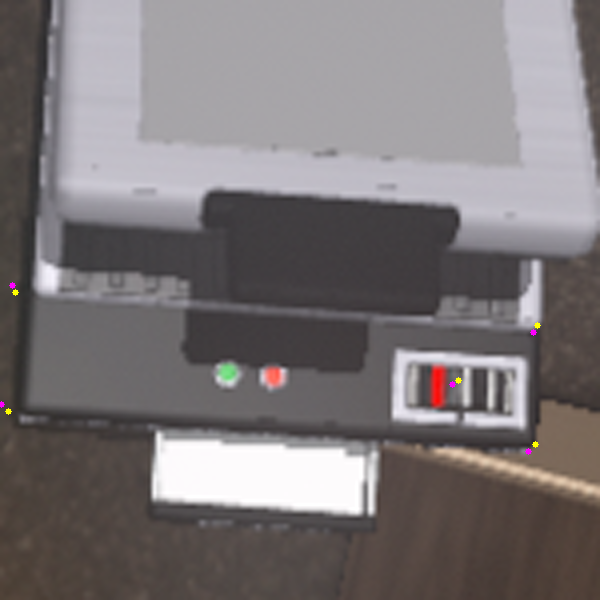

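View pics/side_ov.png

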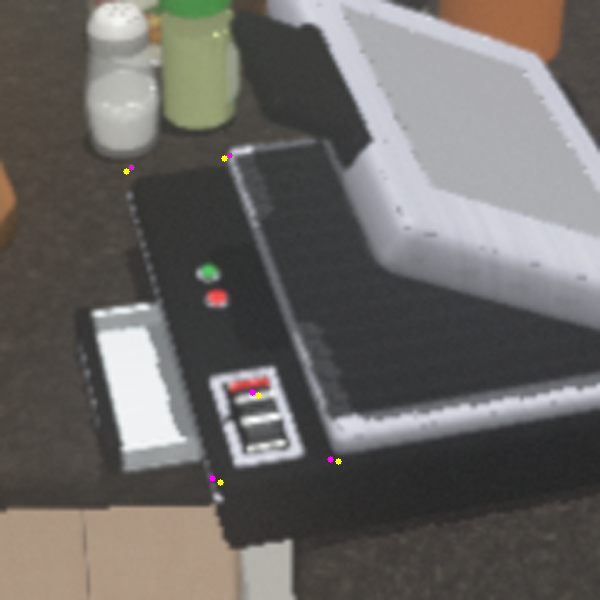

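```bash
python3 -m handwheel '[[[0,0,0],[-24,-19,0],0],[[0,0,0],[-24,-19,0],0],[[0,0,0],[-24,-19,0],0],[[0,0,0],[-24,-19,0],0],[[0,0,0],[-24,-19,0],0],[[0,0,0],[-24,-19,0],0],[[0,0,0],[-24,-19,0],0],[[0,0,0],[-24,-19,0],0],[[0,0,0],[-24,-19,0],0],[[0,0,0],[-24,-19,0],0]]'
```

```text
t: 2.03
ee_pos: [315.0, -288.1, 230.0]
orientation: [2.572, -1.799, 0.009]
ft_force: [0.4, 0.4, -0.3]
width: 24.8
```

```bash
python3 -m handwheel '[[[0,0,0],[-24,-19,0],0],[[0,0,0],[-24,-19,0],0],[[0,0,0],[-24,-19,0],0],[[0,0,0],[-24,-19,0],0],[[0,0,0],[-24,-19,0],0],[[0,0,0],[-24,-19,0],0],[[0,0,0],[-24,-19,0],0],[[0,0,0],[-24,-19,0],0],[[0,0,0],[-24,-19,0],0],[[0,0,0],[-24,-19,0],0]]'
python3 -m handwheel '[[[0,0,-0.124],[0,0,0],0],[[0,0,-0.124],[0,0,0],0],[[0,0,-0.124],[0,0,0],0],[[0,0,-0.124],[0,0,0],0],[[0,0,-0.124],[0,0,0],0],[[0,0,-0.124],[0,0,0],0],[[0,0,-0.124],[0,0,0],0],[[0,0,-0.124],[0,0,0],0],[[0,0,-0.124],[0,0,0],0],[[0,0,-0.124],[0,0,0],0]]'
python3 -c "
from h import *
o=ctrl.get_obs();print(o['ee_pos'],o['qpos'],cv2.Rodrigues(o['orientation'])[0].round(3))"
```

```text
t: 2.87
ee_pos: [414.4, 17.1, 231.4]
orientation: [2.572, -1.803, 0.021]
ft_force: [0.7, -0.4, 0.5]
width: 0.4
t: 3.7
ee_pos: [417.4, 24.8, 233.2]
orientation: [3.134, 0.048, 0.025]
ft_force: [0.1, 0.0, 0.3]
width: 0.3
[417.40171325  24.8111155  233.23175715] [ 0.03623356  0.10112799  2.06976524 -0.00903997  0.95491863  0.01070782] [[ 0.999  0.031  0.016]
 [ 0.031 -1.    -0.007]
 [ 0.016  0.007 -1.   ]]
```

```bash
python3 -m handwheel '[[[0,0,0],[-9,-26,0],0],[[0,0,0],[-9,-26,0],0],[[0,0,0],[-9,-26,0],0],[[0,0,0],[-9,-26,0],0],[[0,0,0],[-9,-26,0],0],[[0,0,0],[-9,-26,0],0],[[0,0,0],[-9,-26,0],0],[[0,0,0],[-9,-26,0],0],[[0,0,-0.124],[0,0,0],0],[[0,0,-0.124],[0,0,0],0]]'
python3 -m handwheel '[[[0,0,-0.124],[0,0,0],0],[[0,0,-0.124],[0,0,0],0],[[0,0,-0.124],[0,0,0],0],[[0,0,-0.124],[0,0,0],0],[[0,0,-0.124],[0,0,0],0],[[0,0,-0.124],[0,0,0],0],[[0,0,-0.124],[0,0,0],0],[[0,0,-0.124],[0,0,0],0],[[0,0,-0.124],[0,0,0],0],[[0,0,-0.12],[0,0,0],0]]'
python3 -c "
from h import *
o=ctrl.get_obs();print(o['ee_pos'],o['qpos'],cv2.Rodrigues(o['orientation'])[0].round(3))
p=ctrl.get_image('wrist');save(p,'w1');print(w(p,[0,0,0]))
for q in ['tray_front','wheel_top','lid_grip','grill']:
  for r in ctrl.spot_point(p,q)[:1]: print(q,r['score'],w(p,r['position']))
"
```

```text
t: 4.53
ee_pos: [336.0, 239.2, 232.8]
orientation: [3.102, 0.448, 0.036]
ft_force: [0.4, -0.5, 0.2]
width: 0.7
t: 5.37
ee_pos: [335.6, 241.5, 234.4]
orientation: [2.247, 2.167, 0.028]
ft_force: [0.1, 0.3, 0.1]
width: 0.7
[335.59788262 241.51398106 234.40370872] [ 0.60700444  0.08927629  2.0802822  -0.02019325  0.95110567 -0.91620452] [[ 0.036  0.999  0.027]
 [ 0.999 -0.036 -0.002]
 [-0.001  0.027 -1.   ]]
[260.49844117 244.36141079 386.69273385]
tray_front 0.82 [400.66545361 251.6098437   15.27071128]
lid_grip 0.25 [470.30214541 457.08215987   3.40148871]
grill 0.65 [557.92230277 242.95068962   1.30351965]
```

View pics/w1.png

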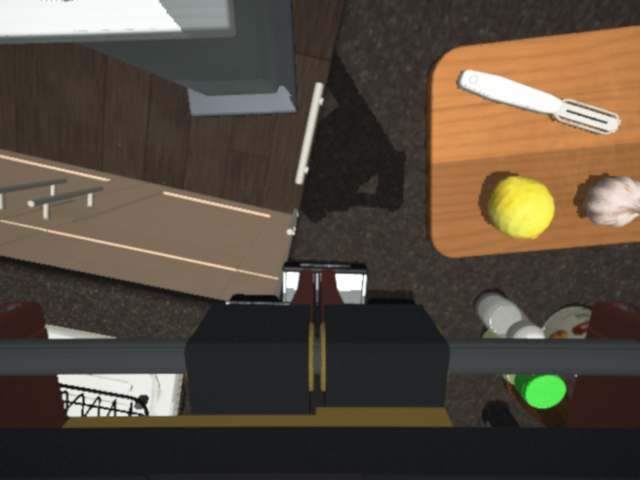

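The wrist view mostly shows the gripper itself, because the camera is behind the fingers; the tray plate is visible at (325,280). I'll tilt the tips forward and go down in front of the tray.

```bash
python3 -m handwheel '[[[-0.12,0,0],[0,0,0],0],[[-0.12,0,0],[0,0,0],0],[[0,0,0],[1,-2.5,24],0],[[0,0,0],[1,-2.5,24],0],[[0,0,0],[1,-2.5,24],0],[[0,0,0],[1,-2.5,24],0],[[0,0,0],[1,-2.5,24],0],[[0,0,0],[1,-2.5,24],0],[[0,0,0],[1,-2.5,24],0],[[0,0,0],[1,-2.5,24],0]]'
cat > st.py <<'E'
from h import *
o=ctrl.get_obs();R=cv2.Rodrigues(o['orientation'])[0]
print(o['t'],'tcp',o['ee_pos'].round(1),'F',o['ft_force'].round(1));print(R.round(3))
import sys
if len(sys.argv)>3:
    d=np.array([float(a) for a in sys.argv[1:4]])-o['ee_pos']; print('delta',d.round(1),'tool',(R.T@d).round(1))
E
python3 st.py 375 250 17
```

```text
t: 6.45
ee_pos: [375.5, 257.0, 45.0]
orientation: [2.151, 1.994, 0.321]
ft_force: [1.0, -1.2, 0.1]
width: 0.1
6.45 tcp [375.5 257.   45. ] F [ 1.  -1.2  0.1]
[[ 0.072  0.956  0.286]
 [ 0.997 -0.077  0.007]
 [ 0.028  0.284 -0.958]]
delta [ -0.5  -7.  -28. ] tool [-7.8 -7.9 26.7]
```

```bash
python3 -m handwheel '[[[0,0,0],[-2,-2,6.7],0],[[0,0,0],[-2,-2,6.7],0],[[0,0,0],[-2,-2,6.7],0],[[0,0,0],[-2,-2,6.5],0],[[0,0,0],[0,0,0],0],[[0,0,0],[0,0,0],0],[[0,0,0],[0,0,0],0],[[0,0,0],[0,0,0],0],[[0,0,0],[0,0,0],0],[[0,0,0],[0,0,0],0]]'
python3 st.py
python3 - <<'E'
from h import *
p=ctrl.get_image('top');cv2.imwrite('pics/top2.png',zoom(p['pixels'][:,:,::-1],390,290,90,600))
p=ctrl.get_image('side');cv2.imwrite('pics/side2.png',zoom(p['pixels'][:,:,::-1],290,310,90,600))
E
```

```text
t: 7.28
ee_pos: [374.8, 249.8, 10.8]
orientation: [2.183, 1.966, 0.317]
ft_force: [-0.5, -1.3, 1.7]
width: 0.6
7.2833 tcp [374.8 249.8  10.8] F [-0.5 -1.3  1.7]
[[ 0.099  0.955  0.281]
 [ 0.995 -0.105  0.004]
 [ 0.033  0.279 -0.96 ]]
```

View pics/top2.png

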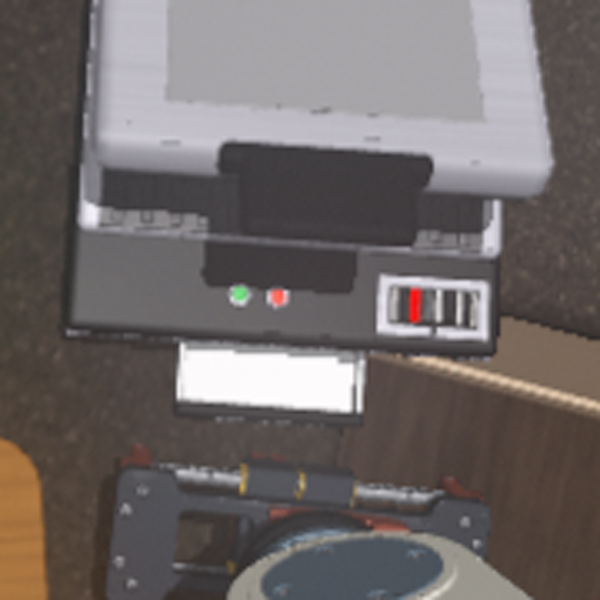

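View pics/side2.png

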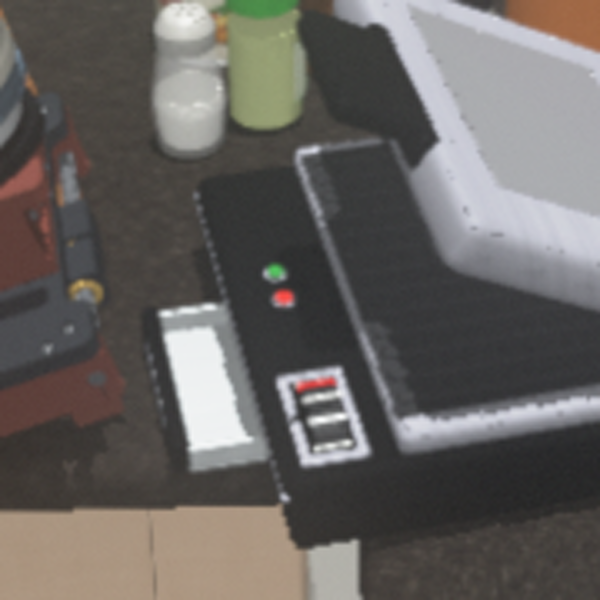

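```bash
python3 -m handwheel '[[[0,0,-0.05],[0,1,-4],0],[[0,0,0],[0,3.8,1.1],0],[[0,0,0],[0,3.8,1.1],0],[[0,0,0],[0,3.8,1.1],0],[[0,0,0],[0,3.8,1.1],0],[[0,0,0],[0,3.8,1.1],0],[[0,0,0],[0,3.8,1.1],0],[[0,0,0],[0,3.8,1.1],0],[[0,0,0],[0,3.8,1.1],0],[[0,0,0],[0,0,0],0]]'
python3 st.py
```

```text
t: 8.22
ee_pos: [406.7, 248.6, 14.5]
orientation: [2.135, 2.015, 0.309]
ft_force: [-0.6, 0.2, 1.0]
width: 0.6
8.2167 tcp [406.7 248.6  14.5] F [-0.6  0.2  1. ]
[[ 0.055  0.959  0.279]
 [ 0.998 -0.058  0.005]
 [ 0.021  0.278 -0.96 ]]
```

```bash
python3 -m handwheel '[[[0,0,0],[0,2.5,0.7],0],[[0,0,0],[0,2.5,0.7],0],[[0,0,0],[0,2,0.6],0],[[0,0,0],[0,2,0.6],0],[[0,0,0],[0,0,0],0],[[0,0,0],[0,0,0],0],[[0,0,0],[0,0,0],0],[[0,0,0],[0,0,0],0],[[0,0,0],[0,0,0],0],[[0,0,0],[0,0,0],0]]'
python3 st.py
python3 - <<'E'
from h import *
p=ctrl.get_image('top');cv2.imwrite('pics/top3.png',zoom(p['pixels'][:,:,::-1],390,290,90,600))
p=ctrl.get_image('side');cv2.imwrite('pics/side3.png',zoom(p['pixels'][:,:,::-1],290,310,90,600))
E
```

```text
t: 9.05
ee_pos: [415.4, 247.7, 14.1]
orientation: [2.136, 2.015, 0.307]
ft_force: [-2.8, -0.6, 1.1]
width: 0.4
9.05 tcp [415.4 247.7  14.1] F [-2.8 -0.6  1.1]
[[ 0.056  0.959  0.277]
 [ 0.998 -0.059  0.005]
 [ 0.021  0.277 -0.961]]
```

View pics/top3.png

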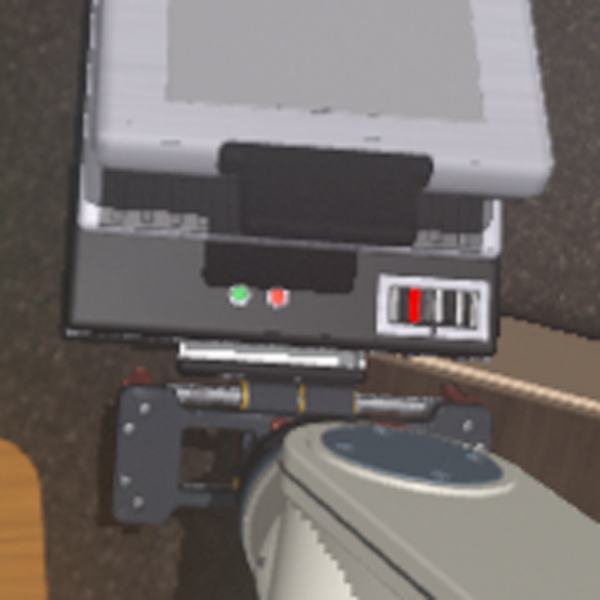

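View pics/side3.png

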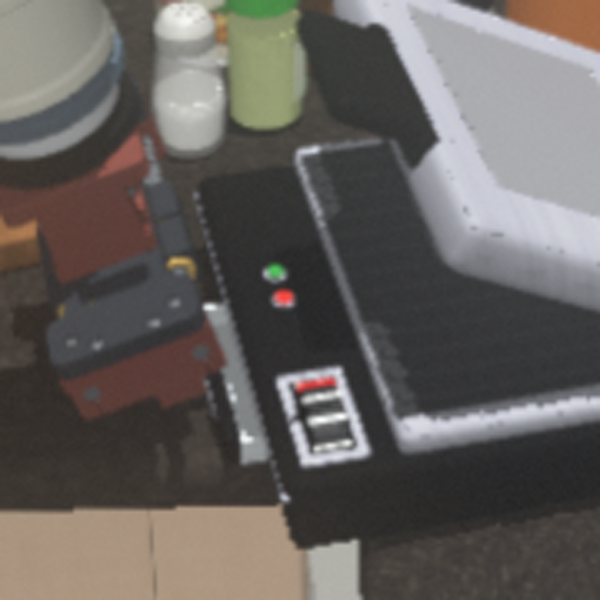

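```bash
python3 -m handwheel '[[[0,0,0],[0,2,0.5],0],[[0,0,0],[0,2,0.5],0],[[0,0,0],[0,2,0.5],0],[[0,0,0],[0,0,0],0],[[0,0,0],[0,0,0],0],[[0,0,0],[0,0,0],0],[[0,0,0],[0,0,0],0],[[0,0,0],[0,0,0],0],[[0,0,0],[0,0,0],0],[[0,0,0],[0,0,0],0]]'
python3 -m handwheel '[[[0,0,0],[0,2,0.5],0],[[0,0,0],[0,2,0.5],0],[[0,0,0],[0,0,0],0],[[0,0,0],[0,0,0],0],[[0,0,0],[0,0,0],0],[[0,0,0],[0,0,0],0],[[0,0,0],[0,0,0],0],[[0,0,0],[0,0,0],0],[[0,0,0],[0,0,0],0],[[0,0,0],[0,0,0],0]]'
python3 st.py
```

```text
t: 9.98
ee_pos: [421.1, 247.1, 14.1]
orientation: [2.137, 2.016, 0.305]
ft_force: [-4.0, 1.7, 3.1]
width: 0.6
t: 10.82
ee_pos: [422.1, 246.8, 13.9]
orientation: [2.138, 2.02, 0.303]
ft_force: [-5.6, 0.7, 4.2]
width: 0.3
10.8167 tcp [422.1 246.8  13.9] F [-5.6  0.7  4.2]
[[ 0.053  0.961  0.272]
 [ 0.998 -0.057  0.006]
 [ 0.022  0.272 -0.962]]
```

```bash
python3 -m handwheel '[[[0,0,0],[0,3,0.8],0],[[0,0,0],[0,3,0.8],0],[[0,0,0],[0,3,0.8],0],[[0,0,0],[0,3,0.8],0],[[0,0,0],[0,3,0.8],0],[[0,0,0],[0,3,0.8],0],[[0,0,0],[0,3,0.8],0],[[0,0,0],[0,3,0.8],0],[[0,0,0],[0,3,0.8],0],[[0,0,0],[0,3,0.8],0]]'
python3 st.py
python3 - <<'E'
from h import *
p=ctrl.get_image('top');cv2.imwrite('pics/top4.png',zoom(p['pixels'][:,:,::-1],390,290,90,600))
E
```

```text
t: 11.65
ee_pos: [424.7, 243.9, 12.3]
orientation: [2.139, 2.049, 0.281]
ft_force: [-24.4, 10.1, 19.8]
width: 0.7
11.65 tcp [424.7 243.9  12.3] F [-24.4  10.1  19.8]
[[ 0.04   0.968  0.248]
 [ 0.999 -0.044  0.01 ]
 [ 0.021  0.248 -0.969]]
```

View pics/top4.png

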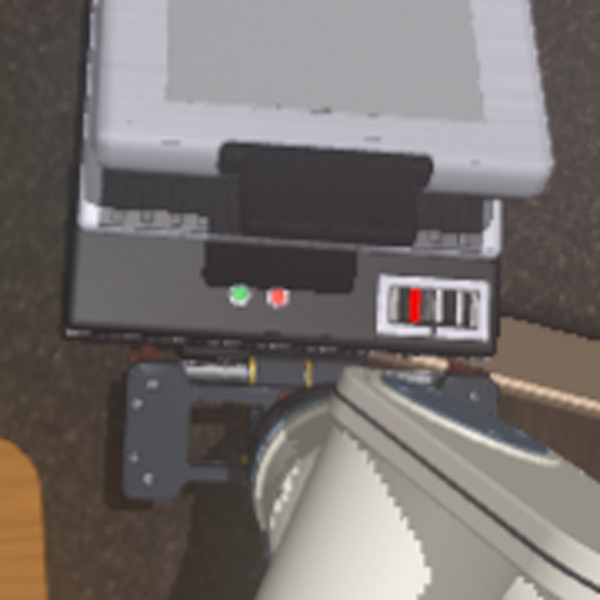

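```bash
python3 -m handwheel '[[[0,0,0],[0,-5,-1.3],0],[[0,0,0],[0,-6,-1.6],0],[[0,0,0],[0,-10,-3],0],[[0,0,0],[0,-10,-10],0],[[0,0,0],[0,-5,-30],0],[[0,0,0],[0,-5,-35],0],[[0,0,0],[0,-5,-35],0],[[0,0,0],[0,-5,-35],0],[[0,0,0],[0,-5,-35],0],[[0,0,0],[0,-5,-35],0]]'
python3 st.py
python3 - <<'E'
from h import *
np.set_printoptions(precision=1,suppress=True)
for n,c in [('top',(390,290)),('side',(290,310))]:
    p=ctrl.get_image(n);cv2.imwrite('pics/%s5.png'%n,zoom(p['pixels'][:,:,::-1],*c,90,600))
    for q in ['grill','tray_front','drip_tray','wheel_top','lid_grip']:
        for r in ctrl.spot_point(p,q)[:1]: print(n,q,round(r['score'],2),w(p,r['position']))
E
```

```text
t: 12.53
ee_pos: [304.9, 244.2, 214.9]
orientation: [2.144, 2.057, 0.267]
ft_force: [1.1, 0.5, -0.0]
width: 0.5
12.5333 tcp [304.9 244.2 214.9] F [ 1.1  0.5 -0. ]
[[ 0.039  0.971  0.236]
 [ 0.999 -0.043  0.009]
 [ 0.019  0.236 -0.972]]
top grill 0.85 [566.9 239.3   2.4]
top tray_front 0.72 [429.7 245.4  10.7]
top drip_tray 0.66 [475.5 462.6   3.3]
top wheel_top 0.78 [465.1 163.   55.7]
top lid_grip 0.71 [508.1 240.7 181.4]
side grill 0.71 [563.8 238.1  -1.3]
side tray_front 0.71 [431.9 247.8  10.9]
side drip_tray 0.57 [560.4 238.6  -1.5]
side wheel_top 0.73 [463.4 167.5  63.8]
side lid_grip 0.98 [504.8 239.2 185.3]
```

View pics/top5.png

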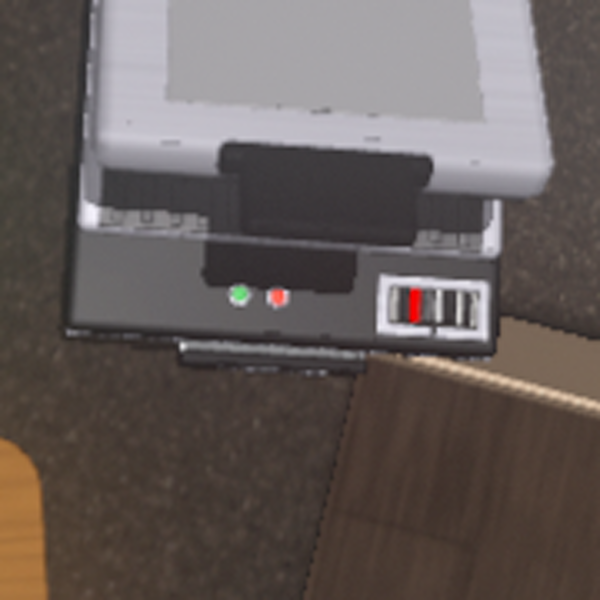

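View pics/side5.png

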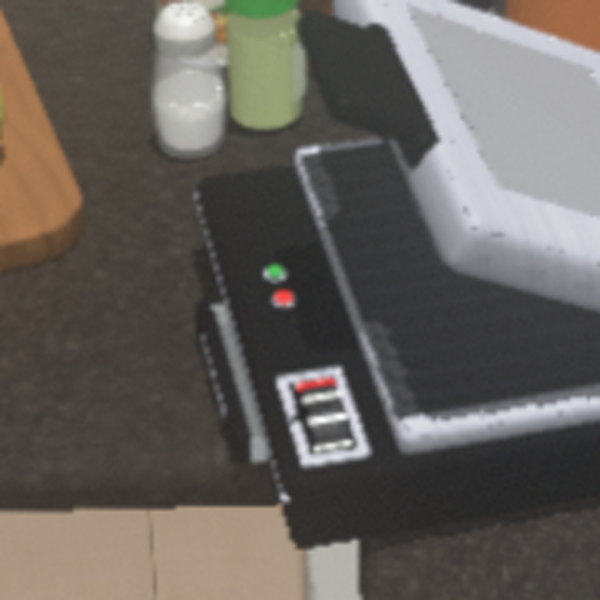

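```bash
python3 - <<'E'
from h import *
from scipy.optimize import least_squares
T=ctrl.get_image('top');S=ctrl.get_image('side')
f=180/600
top=lambda u,v:np.array([u*f+300,v*f+200]); side=lambda u,v:np.array([u*f+200,v*f+220])
obs=[(T,top(433,307),'w'),(S,side(323,416),'w'),(T,top(180,364),'tl'),(T,top(364,372),'tr'),(S,side(203,308),'tl'),(S,side(243,458),'tr'),(T,top(67,333),'fl'),(T,top(496,353),'fr'),(S,side(195,186),'fl'),(S,side(288,498),'fr')]
def res(x,pr=False):
    R,t=grillT(x[0],x[1],x[2]); L={'w':[-93,-78,50],'tl':[x[3],51,20],'tr':[x[3],-51,20],'fl':[-118,115,50],'fr':[-118,-115,50]}
    o=[]
    for p,z,k in obs:
        e=proj(p,[R@np.array(L[k])+t])[0]-z
        if pr: print(k,e.round(1))
        o+=list(e)
    return np.array(o)
s=least_squares(res,[564,239,-.055,-129],loss='soft_l1');print(s.x);res(s.x,True)
R,t=grillT(*s.x[:3]);print('wheel',R@[-93,-78,61]+t)
E
```

```text
[ 5.62608441e+02  2.35397672e+02 -5.46963400e-02 -1.27233201e+02]
w [ 0.7 -0.8]
w [0.5 1.5]
tl [ 0.7 -1.5]
tr [ 2.3 -0.7]
tl [-1.6 -1.6]
tr [-1.4 -4.7]
fl [-0.5 -0.4]
fr [2.6 1. ]
fl [-1.5 -2.5]
fr [-0.1 -2.4]
wheel [465.48333218 162.59854215  61.        ]
```

```bash
python3 -m handwheel '[[[0.12,0,0],[0,0,-15],0],[[0.115,0,0],[0,0,-15],0],[[0,0,0],[0,26,0],0],[[0,0,0],[0,26,0],0],[[0,0,0],[0,26,0],0],[[0,0,0],[0,26,0],0],[[0,0,0],[0,26,0],0],[[0,0,0],[0,26,0],0],[[0,0,0],[0,26,0],0],[[0,0,0],[0,26,0],0]]'
python3 st.py 514 240 219
```

```text
t: 14.07
ee_pos: [512.6, 234.1, 236.8]
orientation: [-2.244, -2.166, 0.0]
ft_force: [0.2, 0.2, 0.8]
width: 0.4
14.0667 tcp [512.6 234.1 236.8] F [0.2 0.2 0.8]
[[ 0.035  0.999 -0.016]
 [ 0.999 -0.035  0.016]
 [ 0.016 -0.017 -1.   ]]
delta [  1.4   5.9 -17.8] tool [ 5.6  1.5 17.9]
```

```bash
python3 -m handwheel '[[[0,0,0],[3,1,9],0],[[0,0,0],[3,0,9],0],[[0,0,0],[0,0,6],0],[[0,0,0],[0,0,6],0],[[0,0,0],[0,0,6],0],[[0,0,0],[0,-3,5],0],[[0,0,0],[0,-3,5],0],[[0,0,0],[0,-3,5],0],[[0,0,0],[0,-3,5],0],[[0,0,0],[0,-3,5],0]]'
python3 st.py
python3 - <<'E'
from h import *
p=ctrl.get_image('side');save(p,'side6')
E
```

```text
t: 14.9
ee_pos: [499.0, 242.1, 170.3]
orientation: [-2.246, -2.167, -0.003]
ft_force: [1.9, -1.1, 1.5]
width: 0.5
14.9 tcp [499.  242.1 170.3] F [ 1.9 -1.1  1.5]
[[ 0.036  0.999 -0.013]
 [ 0.999 -0.036  0.016]
 [ 0.016 -0.013 -1.   ]]
```

View pics/side6.png

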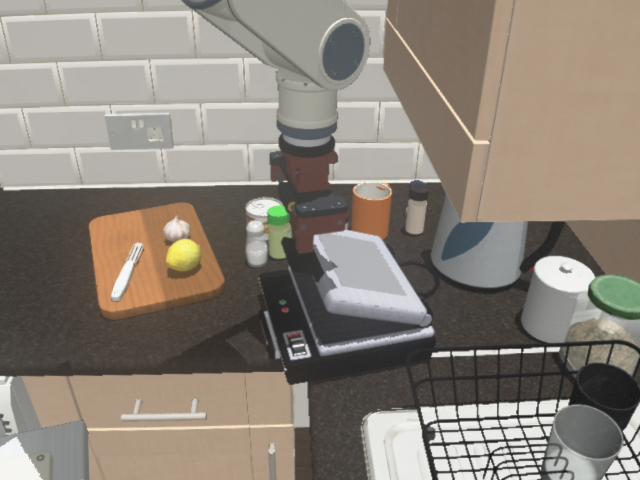

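The lid is moving down ahead of the finger. I'll keep going.

```bash
python3 -m handwheel '[[[0,0,0],[0,-2.5,5],0],[[0,0,0],[0,-2.5,5],0],[[0,0,0],[0,-2.5,5],0],[[0,0,0],[0,-2,5],0],[[0,0,0],[0,-2,5],0],[[0,0,0],[0,-2,5],0],[[0,0,0],[0,-1.5,5],0],[[0,0,0],[0,-1.5,5],0],[[0,0,0],[0,-1,5],0],[[0,0,0],[0,-1,5],0]]'
python3 st.py
```

```text
t: 15.78
ee_pos: [477.0, 243.8, 115.5]
orientation: [-2.246, -2.167, -0.003]
ft_force: [0.1, 1.1, 1.0]
width: 0.7
15.7833 tcp [477.  243.8 115.5] F [0.1 1.1 1. ]
[[ 0.036  0.999 -0.013]
 [ 0.999 -0.036  0.017]
 [ 0.016 -0.014 -1.   ]]
```

```bash
python3 -m handwheel '[[[0,0,0],[0,0,2],0],[[0,0,0],[0,0,2],0],[[0,0,0],[0,0,2],0],[[0,0,0],[0,0,2],0],[[0,0,0],[0,0,2],0],[[0,0,0],[0,0,0],0],[[0,0,0],[0,0,0],0],[[0,0,0],[0,0,0],0],[[0,0,0],[0,0,0],0],[[0,0,0],[0,0,0],0]]'
python3 st.py
```

```text
t: 16.62
ee_pos: [475.4, 244.0, 104.3]
orientation: [-2.245, -2.165, 0.001]
ft_force: [-1.5, -0.7, 4.1]
width: 0.4
16.6167 tcp [475.4 244.  104.3] F [-1.5 -0.7  4.1]
[[ 0.036  0.999 -0.017]
 [ 0.999 -0.036  0.016]
 [ 0.015 -0.017 -1.   ]]
```

```bash
python3 -m handwheel '[[[0,0,0],[0,0,2],0],[[0,0,0],[0,0,2],0],[[0,0,0],[0,0,2],0],[[0,0,0],[0,0,0],0],[[0,0,0],[0,0,0],0],[[0,0,0],[0,0,0],0],[[0,0,0],[0,0,0],0],[[0,0,0],[0,0,0],0],[[0,0,0],[0,0,0],0],[[0,0,0],[0,0,0],0]]'
python3 st.py
```

```text
t: 17.45
ee_pos: [475.3, 244.2, 102.1]
orientation: [-2.245, -2.165, -0.0]
ft_force: [-1.7, -0.8, 6.1]
width: 0.4
17.45 tcp [475.3 244.2 102.1] F [-1.7 -0.8  6.1]
[[ 0.036  0.999 -0.016]
 [ 0.999 -0.036  0.017]
 [ 0.016 -0.016 -1.   ]]
```

```bash
python3 -m handwheel '[[[0,0,0],[0,0,-5],0],[[0,0,0],[0,0,-15],0],[[0,0,0],[0,0,-25],0],[[0,0,0],[0,0,-25],0],[[0,0,0],[0,-25,-25],0],[[0,0,0],[0,-25,-25],0],[[0,0,0],[0,-25,0],0],[[0,0,0],[0,-25,0],0],[[0,0,0],[0,-25,0],0],[[0,0,0],[0,-25,0],0]]'
python3 st.py
python3 - <<'E'
from h import *
np.set_printoptions(precision=1,suppress=True)
for n,c in [('top',(390,270)),('side',(320,310))]:
    p=ctrl.get_image(n);cv2.imwrite('pics/%s7.png'%n,zoom(p['pixels'][:,:,::-1],*c,90,700))
    for q in ['wheel_top','lid_grip']:
        for r in ctrl.spot_point(p,q)[:1]: print(n,q,round(r['score'],2),w(p,r['position']))
E
```

```text
t: 18.28
ee_pos: [326.4, 247.4, 229.7]
orientation: [-2.25, -2.16, -0.004]
ft_force: [0.0, 0.5, 0.2]
width: 0.4
18.2833 tcp [326.4 247.4 229.7] F [0.  0.5 0.2]
[[ 0.041  0.999 -0.014]
 [ 0.999 -0.041  0.018]
 [ 0.018 -0.014 -1.   ]]
top wheel_top 0.75 [466.4 166.4  56.8]
top lid_grip 0.65 [476.5 243.9  97.1]
side lid_grip 0.78 [475.  243.5 100.3]
```

View pics/top7.png

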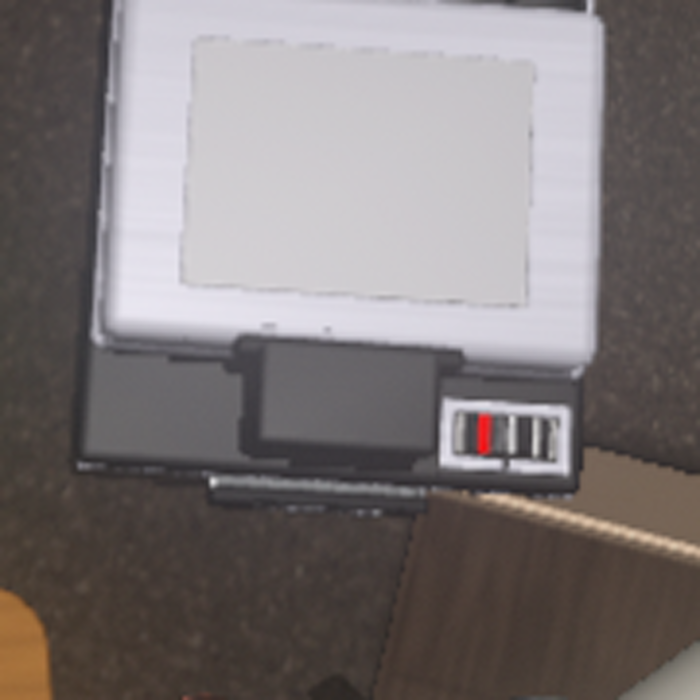

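View pics/side7.png

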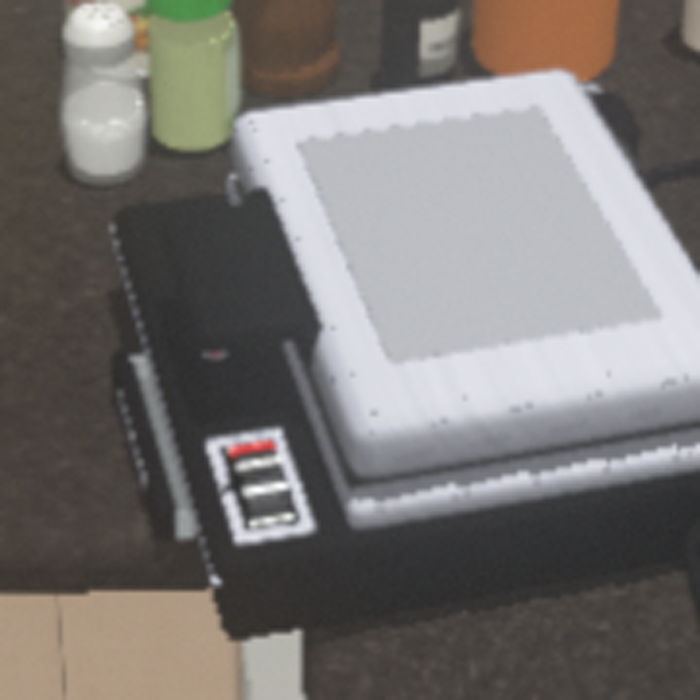

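```bash
python3 - <<'E'
from h import *
R,t=grillT(563.5,238,-.055)
T=ctrl.get_image('top');S=ctrl.get_image('side')
f=700/180
for k in np.arange(-2,3,.5):
    a=k*.4189
    P=R@np.array([-93,-78+28*np.sin(a),33+28*np.cos(a)])+t
    u=(proj(T,[P])[0]-[300,180])*f; v=(proj(S,[P])[0]-[230,220])*f
    print(k,u.round(0),v.round(0))
P=R@np.array([-103,-78,51])+t
print('idx',(proj(T,[P])[0]-[300,180])*f,(proj(S,[P])[0]-[230,220])*f)
E
```

```text
-2.0 [549. 433.] [275. 520.]
-1.5 [541. 432.] [272. 505.]
-1.0 [532. 431.] [269. 490.]
-0.5 [520. 430.] [266. 476.]
0.0 [508. 429.] [262. 465.]
0.5 [494. 428.] [258. 456.]
1.0 [481. 428.] [255. 450.]
1.5 [468. 428.] [252. 447.]
2.0 [457. 428.] [249. 447.]
2.5 [447. 428.] [248. 450.]
idx [502.12567313 453.12092955] [236.42816684 488.8073137 ]
```

Red sits one click left of the index: at (484,435) in the top crop and (250,450) in the side crop, both matching k=1. The lid is shut, with the grip at z of about 99. Now I'll move to the wheel for one click.

```bash
python3 -m handwheel '[[[0,0,0],[-6.9,14.3,11],0],[[0,0,0],[-6.9,14.3,11],0],[[0,0,0],[-6.9,14.3,11],0],[[0,0,0],[-6.9,14.3,11],0],[[0,0,0],[-6.9,14.3,11],0],[[0,0,0],[-6.9,14.3,11],0],[[0,0,0],[-6.9,14.3,11],0],[[0,0,0],[-6.9,14.3,11],0],[[0,0,0],[-6.9,14.3,11],0],[[0,0,0],[-6.9,14.3,11],0]]'
python3 st.py 466.7 172 80
```

```text
t: 19.52
ee_pos: [480.4, 171.3, 110.4]
orientation: [-2.255, -2.155, -0.009]
ft_force: [-0.4, 0.0, 0.5]
width: 0.7
19.5167 tcp [480.4 171.3 110.4] F [-0.4  0.   0.5]
[[ 0.045  0.999 -0.011]
 [ 0.999 -0.045  0.02 ]
 [ 0.019 -0.012 -1.   ]]
delta [-13.7   0.7 -30.4] tool [ -0.5 -13.3  30.5]
```

```bash
python3 -m handwheel '[[[0,0,0],[0,-7,0],0],[[0,0,0],[0,-6,4],0],[[0,0,0],[0,0,8],0],[[0,0,0],[0,0,8],0],[[0,0,0],[0,0,5],0],[[0,0,0],[0,0,0],0],[[0,0,0],[0,0,0],0],[[0,0,0],[0,0,0],0],[[0,0,0],[0,0,0],0],[[0,0,0],[0,0,0],0]]'
python3 st.py 466.7 172 74
python3 - <<'E'
from h import *
p=ctrl.get_image('side');cv2.imwrite('pics/side8.png',zoom(p['pixels'][:,:,::-1],300,310,70,700))
p=ctrl.get_image('top');cv2.imwrite('pics/top8.png',zoom(p['pixels'][:,:,::-1],410,280,80,700))
E
```

```text
t: 20.35
ee_pos: [467.8, 171.3, 80.5]
orientation: [-2.257, -2.151, -0.005]
ft_force: [-0.1, -0.1, -0.2]
width: 0.6
20.35 tcp [467.8 171.3  80.5] F [-0.1 -0.1 -0.2]
[[ 0.048  0.999 -0.014]
 [ 0.999 -0.048  0.019]
 [ 0.018 -0.015 -1.   ]]
delta [-1.1  0.7 -6.5] tool [ 0.6 -1.1  6.5]
```

View pics/side8.png

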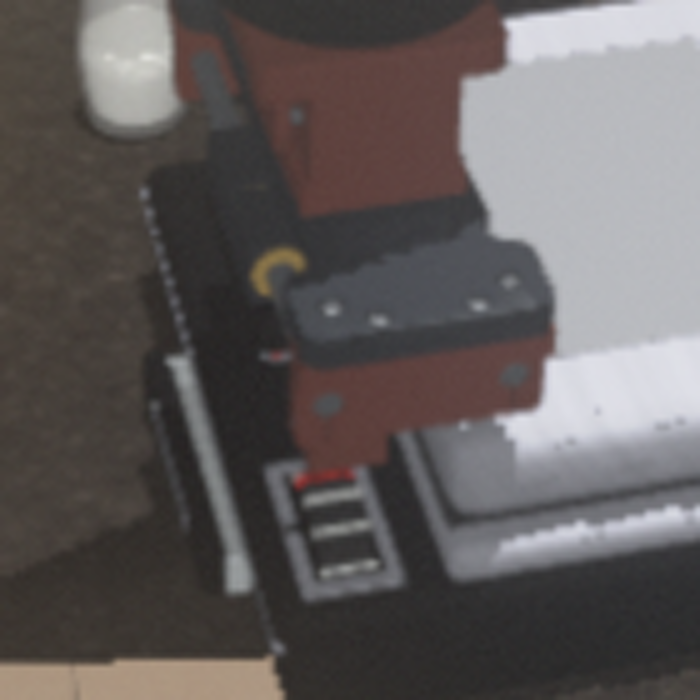

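View pics/top8.png

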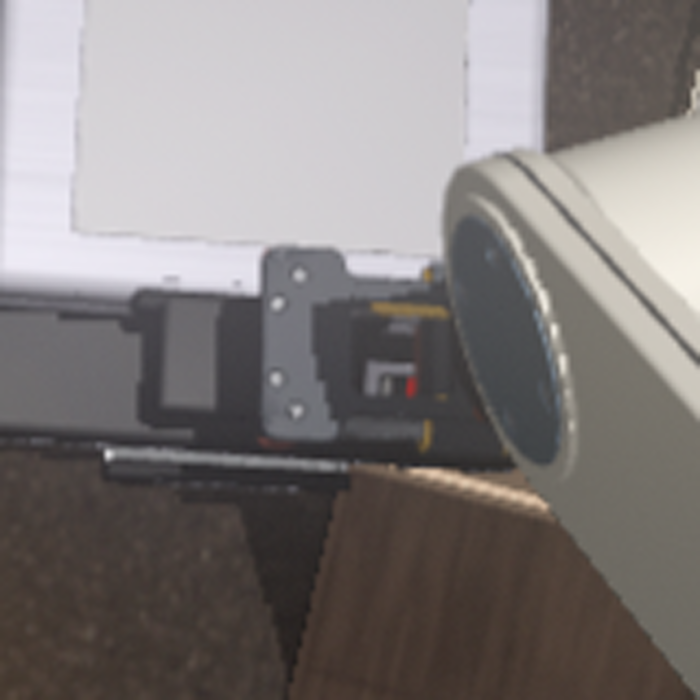

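```bash
python3 -m handwheel '[[[0,0,0],[0,-1,3],0],[[0,0,0],[0,0,3],0],[[0,0,0],[0,0,2],0],[[0,0,0],[0,0,2],0],[[0,0,0],[0,0,2],0],[[0,0,0],[0,0,0],0],[[0,0,0],[0,0,0],0],[[0,0,0],[0,0,0],0],[[0,0,0],[0,0,0],0],[[0,0,0],[0,0,0],0]]'
python3 st.py
```

```text
t: 21.28
ee_pos: [467.5, 171.7, 68.3]
orientation: [-2.258, -2.151, -0.008]
ft_force: [-0.5, 0.3, 3.0]
width: 0.9
21.2833 tcp [467.5 171.7  68.3] F [-0.5  0.3  3. ]
[[ 0.049  0.999 -0.012]
 [ 0.999 -0.048  0.02 ]
 [ 0.019 -0.013 -1.   ]]
```

```bash
python3 -m handwheel '[[[0,0,0],[0,0,1.5],0],[[0,0,0],[0,0,1],0],[[0,0,0],[-1.5,0,0.3],0],[[0,0,0],[-1.5,0,0.3],0],[[0,0,0],[-1.5,0,0.3],0],[[0,0,0],[-1.5,0,0.3],0],[[0,0,0],[0,0,0],0],[[0,0,0],[0,0,0],0],[[0,0,0],[0,0,0],0],[[0,0,0],[0,0,0],0]]'
python3 st.py
python3 - <<'E'
from h import *
p=ctrl.get_image('side');cv2.imwrite('pics/side9.png',zoom(p['pixels'][:,:,::-1],300,320,50,700))
E
```

```text
t: 22.12
ee_pos: [467.3, 167.7, 67.4]
orientation: [-2.259, -2.149, -0.013]
ft_force: [-1.4, -0.2, 5.4]
width: 0.4
22.1167 tcp [467.3 167.7  67.4] F [-1.4 -0.2  5.4]
[[ 0.05   0.999 -0.011]
 [ 0.998 -0.05   0.023]
 [ 0.023 -0.012 -1.   ]]
```

View pics/side9.png

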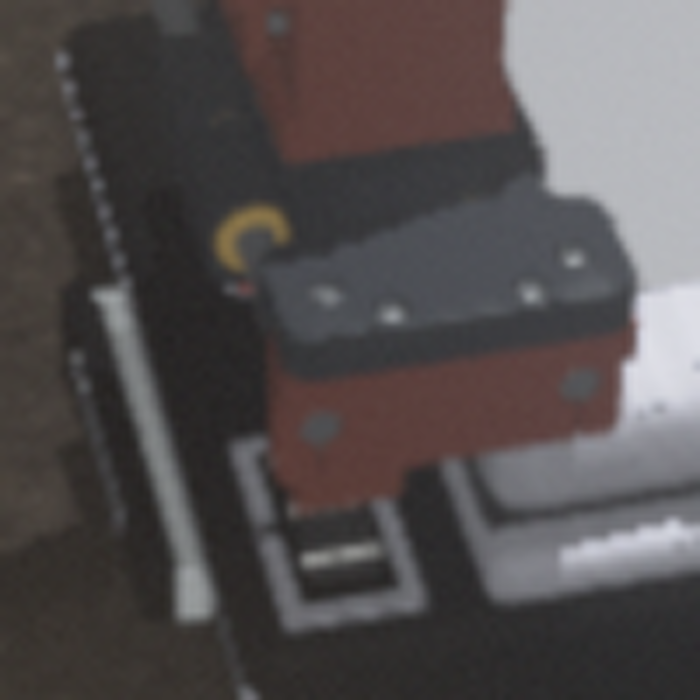

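```bash
python3 -m handwheel '[[[0,0,0],[-1.5,0,0.5],0],[[0,0,0],[-1.5,0,0.3],0],[[0,0,0],[-1.5,0,0.3],0],[[0,0,0],[-1.5,0,0.3],0],[[0,0,0],[-1.5,0,0.3],0],[[0,0,0],[-1,0,0.3],0],[[0,0,0],[0,0,0],0],[[0,0,0],[0,0,0],0],[[0,0,0],[0,0,0],0],[[0,0,0],[0,0,0],0]]'
python3 st.py
```

```text
t: 23.0
ee_pos: [466.8, 159.8, 67.3]
orientation: [-2.259, -2.148, -0.016]
ft_force: [-0.8, 0.6, 4.4]
width: 0.4
23.0 tcp [466.8 159.8  67.3] F [-0.8  0.6  4.4]
[[ 0.05   0.999 -0.01 ]
 [ 0.998 -0.05   0.025]
 [ 0.024 -0.011 -1.   ]]
```

Rolled 11.9 mm. I'll lift straight up, retract and check.

```bash
python3 -m handwheel '[[[0,0,0],[0,0,-3],0],[[0,0,0],[0,0,-8],0],[[0,0,0],[0,0,-20],0],[[0,0,0],[0,0,-25],0],[[0,0,0],[0,-10,-25],0],[[0,0,0],[0,-25,-25],0],[[0,0,0],[0,-25,-15],0],[[0,0,0],[0,-25,0],0],[[0,0,0],[0,-25,0],0],[[0,0,0],[0,-15,0],0]]'
python3 st.py
python3 - <<'E'
from h import *
np.set_printoptions(precision=1,suppress=True)
for n,c in [('top',(390,270)),('side',(320,310))]:
    p=ctrl.get_image(n);save(p,n+'10f');cv2.imwrite('pics/%s10.png'%n,zoom(p['pixels'][:,:,::-1],*c,90,700))
    for q in ['lid_grip','tray_front']:
        for r in ctrl.spot_point(p,q)[:1]: print(n,q,round(r['score'],2),w(p,r['position']))
E
```

```text
t: 23.83
ee_pos: [341.9, 162.7, 197.9]
orientation: [-2.263, -2.146, -0.021]
ft_force: [0.4, -0.3, -0.1]
width: 0.4
23.8333 tcp [341.9 162.7 197.9] F [ 0.4 -0.3 -0.1]
[[ 0.053  0.999 -0.006]
 [ 0.998 -0.053  0.026]
 [ 0.026 -0.007 -1.   ]]
top lid_grip 0.81 [475.4 245.7  97.3]
top tray_front 0.67 [432.3 242.7  10.4]
side lid_grip 0.73 [474.2 242.2  99.9]
side tray_front 0.68 [429.2 248.1  11.2]
```

View pics/top10.png

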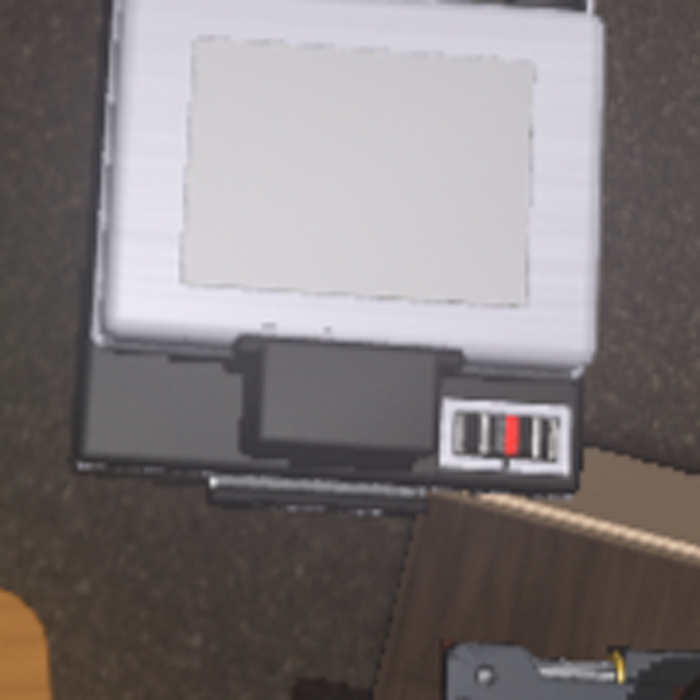

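View pics/side10.png

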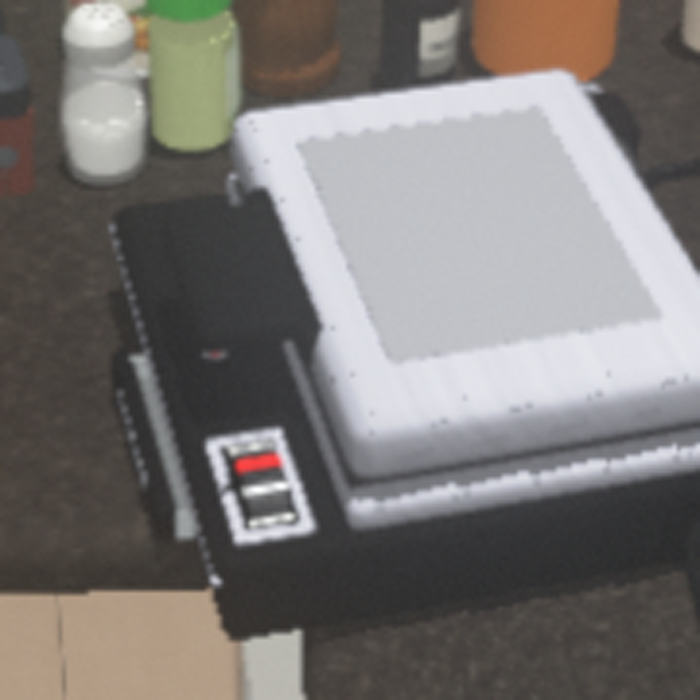

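The red mark now stands where the white detent mark was: (512,435) in the top crop and (258,463) in the side crop. The lid is shut, the tray is home and the arm is clear, so I'm handing in.

```bash
python3 -c "
from workcell import ctrl
print(ctrl.close_job())"
```

```text
the job is handed in; nothing more can be done
None
```

I did the three steps in order with closed fingertips and handed the job in about 24 s into the 64 s allowed. No verdict is reported, so the results below rest on my own checks.

1. **Drip tray:** pushed in until it met the spring stop. The last push peaked at about 33 N at the wrist, closer to the 38 N limit than I intended. My pixel fit puts the tray front about 9 mm out of the grill front, against 11 mm at home. The networks' readings came out 2–3 mm the other way, about 13–14 mm out. Both are within the 5 mm tolerance.
2. **Lid:** pressed shut with about 6 N. The grip point then measured z ≈ 99 mm, which is the shut height.
3. **Thermostat wheel:** rolled 11.9 mm to the grill's right with about 5 N of press. The red mark now sits at the index, exactly where the previous detent's white mark was, in both the top and side views.

At the last check the arm was clear of everything. I never moved near the bystanders, and the salt shaker and green-capped jar look unmoved in the final side crop. I did not re-measure any of the five.

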